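# Put the measuring spoon away and push the locked-open drawer home

### The job

Lay the steel measuring spoon in the open drawer of the small wooden unit. Then press the steel thumb tab on the drawer's front down, keep it down while you push the drawer in past its locks, and push it fully home until its catch snaps in and the front is flush against the cabinet. Leave the other things on the worktop where they are.

Things in the scene. Friction and masses are not known exactly. Their poses are not given: they have to be found in the camera images.
- unit: The fixed wooden countertop drawer unit: a cabinet 200 (x, depth) x 200 (y, width) x 90 mm high, with one drawer. Origin: centre of its underside on the worktop; its own -x axis is its front, the way the drawer opens (towards the robot), its yaw differs from run to run. The cabinet's front face is at x = -100 mm in this frame.
- drawer (a joint): How far the drawer is open, m: 0 = home, at most 0.130, starts 0.108 to 0.124. Friction about 1.2 N; stays where left. With the thumb tab up, locks stop it going in at 0.100, 0.070 and 0.040; tab held down 6 mm or more frees it past all three; below 0.035 no tab needed. In the last 12 mm a sprung catch resists (up to about 10 N) until 5 mm remain, then pulls it home and holds it.
- drawer_floor (a point): Middle of the drawer's inner floor, 30 mm above the worktop; axes as the unit's; moves with the drawer. Inside: 155 mm (x) by 150 mm (y), side walls to 70 mm above the worktop, front panel to 84 mm. Open from above only between panel and cabinet face, a gap as long as drawer reads.
- drawer_front (a point): Centre of the outer face of the drawer's front panel, 46 mm above the worktop; the panel is 190 mm wide, 12 mm thick, and reaches from 8 to 84 mm above the worktop. Axes as the unit's; moves with the drawer.
- thumb_tab (a joint): How far the thumb tab is pressed down, in m: 0 = up, 0.008 = fully down. Spring: 1.8 N at the start to 4.6 N fully down; it springs up when let go.
- tab_top (a point): Centre of the top of the thumb tab: level steel paddle 40 mm wide (y), 30 mm deep (x), 6 mm thick, standing out from the middle of the front panel; top 62 mm above the worktop when up. The panel's outer face is 16.5 mm beyond this point (unit's +x) and rises 22 mm above the paddle, so a fingertip pressing the paddle down can push the panel too.
- measuring_spoon: Steel measuring spoon, 124 mm long, lying level left or right of the drawer. Origin: under its middle, at its underside; its y axis runs from handle end (-62 mm) to bowl end (+62 mm). Handle: flat strip 12 mm wide, y = -62 to +21 mm, 11 to 13 mm above what it lies on; bowl 42 mm across. Grip it just behind the bowl.
- garlic: Garlic bulb, 60 mm, on the other side of the drawer from the spoon; bystander. Origin at its underside.
- salt_shaker: Small glass salt shaker, 44 mm across, 90 mm tall, standing beside the cabinet; bystander. Origin: centre of its underside.

How it is judged:
By the outcome, as a careful person would: the job done as asked, in the order asked, and still so for the second after the job is handed in, with the robot touching nothing.
It also fails if it takes over 48 s, if anything falls off the work surface, if the arm or the gripper's body presses on something with over 40 N, if the wrist force passes 120 N, or if a joint passes its speed limit or range.

### The arm

A 6-joint arm with a two-finger parallel gripper is mounted at the origin on the work surface; the furniture and walls round the work are solid. World frame = base frame: x ahead of the robot, y to its left, z up, the work surface at z = 0. Lengths are in m, angles in rad, forces in N, time in s.
With the tool pointing down it reaches from about 0.35 to 0.975 m from the base axis. Payload 4.9 kg.
Tool frame: the origin (TCP) lies midway between the tips of the shut fingers; the grasp point (between the pads) lies 19 mm behind it; z points along the fingers, y is the line along which they close (so a half turn about z gives the same grasp; the last joint's range is limited). The gripper opens to 85 mm and grips with 20 to 120 N. Pads are 22 mm wide; open, the fingers measure 114 mm over their backs; the gripper's body (76 mm by 85 mm) begins 54 mm behind the grasp point. The pads swing forward as they close: fully open they stand 13 mm farther back than shut.
Start: joints at [-1.401, 0.053, 1.613, -0, 1.476, -0.119], TCP at [0.178, -0.599, 0.231] pointing down, gripper open.
Joint ranges: [-3.01, 3.01], [-1.01, 2.22], [0.06, 2.58], [-1.02, 4.17], [0.09, 2.62], [-3.14, 3.14]. Speed limits (rad/s): [2.57, 2.57, 3.14, 3.14, 3.14, 3.14].

### API

Orientations are given as a unit quaternion [w, x, y, z].
In Python, from plant import manip, vision, workorder, sensors gives the robot as it stands (manip), with the cameras (vision), the job (workorder) and the readings (sensors).
- The arm moves only by the tool shift_gripper, called after "Call:" as name([rows], argument=value, ...), one row to a line, values as JSON. Schema: {"type":"object","properties":{"increments":{"type":"array","items":{"type":"array","items":{"type":"array","items":{"type":"number"},"minItems":7,"maxItems":7},"minItems":1,"maxItems":5},"minItems":1,"maxItems":1},"only":{"type":"string"},"quiet":{"type":"boolean"},"lines":{"type":"string"}},"required":["increments"],"additionalProperties":false}. increments is a list that holds a single list of rows (three levels of brackets), with 1 to 5 rows, each of 7 numbers: the opening from 0.0 (shut) to 1.0 (fully open), then dx, dy, dz in shares of the most that a row can go, 1 being 62.5 mm, then a rotation vector rx, ry, rz in parts of the range, where 1.0 means 60 degrees; each row shifts and turns the commanded pose from where the row before left it, along the tool's axes as they then stand; what a row does not reach is not made up. A row lasts 1/8 s, in which the tool goes at most 0.0625 m and 0.188 rad, less where a joint would pass 70% of its speed; a pose out of reach is approached as far as the arm can. The fingers move at their own pace and stop on an object; the grip force is fixed at half the most. Time passes only in rows, so rows that do not move let the fingers close. The tool returns the time, the measured TCP pose, the force, the opening and the grip force at its end. only (a regular expression) keeps the lines of the reply that match it, lines (a string "A,B") keeps lines A to B, and quiet returns only ok. Shift and turn numbers lie between -1 and 1, and a call with a number outside is refused. Input that does not fit is refused with a message, and nothing moves.
- sensors.state(): the state, without advancing time (a new reading comes with each control period).
- vision.grab_frame(name): name is "side" or "top" or "wrist"; returns the picture (384x512x3 uint8, red, green, blue); there is no depth.
- vision.camera_params(name): a dict with "intrinsics" (3x3 intrinsics, pixels), "xyz" and "orientation" of the camera in the world. Camera axes: x right, y down, z forward; pixel columns grow to the right and rows downward; lengths in m; the calibration is good to about 2 mm. A picture is of the moment at which its call begins: read the wrist's pose just before it. camera_params takes no time and is no camera call; for the wrist camera it gives the pose at the moment of the call.
- workorder.job_done(): hands the job in; it is judged then, once.
The state is a dict: "time": time; "joint_pos": joint angles; "joint_vel": joint speeds; "joint_efforts": joint torques, N m; "tool_pos": TCP position; "tool_rot": TCP orientation; "contact_force": force on the tool from outside, world axes, zero at the start; "ft_torque": the same for the moment, N m; "gripper_width": opening from 0.0 (shut) to 1.0 (fully open); "grasp_force": force on a finger pad.
Only numpy, scipy, OpenCV 4.12 (cv2) and the standard library are available. Lean on these libraries where they do the work, as an engineer would, in place of code of your own. Each camera call takes 0.05 s, during which the arm holds its last target. There are 200 camera calls.

## Working session

There is one attempt and no reset: what is moved stays moved. The work goes in short steps, Python scripts to look and compute and a tool call to move; the robot and the scene stay as the last step left them, time stands still between calls to the robot, and variables do not carry over. Pictures are saved under pics/ and viewed, at most 12 in all, crops included, and the job is handed in when it is done.

```bash
ls; mkdir -p pics
```

Run:
```python
from plant import manip, vision, workorder, sensors
import cv2,numpy as np
for n in("side","top"):
    f=vision.grab_frame(n); cv2.imwrite(f"pics/{n}0.png",f[:,:,::-1]); p=vision.camera_params(n); print(n,p)
print(sensors.state())
```

```text
pics
plant.py
side {'intrinsics': array([[408.33146398,   0.        , 252.36557091],
       [  0.        , 408.33146398, 187.21647238],
       [  0.        ,   0.        ,   1.        ]]), 'xyz': array([0.21941435, 0.87133415, 0.55384098]), 'orientation': array([ 0.11738103, -0.18078758,  0.83690641, -0.5031155 ])}
top {'intrinsics': array([[420.80547684,   0.        , 262.60796718],
       [  0.        , 420.80547684, 194.61099957],
       [  0.        ,   0.        ,   1.        ]]), 'xyz': array([ 0.51052761, -0.00261867,  1.2719803 ]), 'orientation': array([-0.03659461,  0.71398331, -0.69869455,  0.02673187])}
{'time': 0.1, 'joint_pos': array([-1.40099285e+00,  5.32848842e-02,  1.61412509e+00,  2.37026030e-05,
        1.47601460e+00, -1.19012115e-01]), 'joint_vel': array([ 0.00010506, -0.00164387, -0.00365077, -0.00115354, -0.00043349,
        0.00126818]), 'joint_efforts': array([-7.81183826e-04, -3.94904244e+01, -3.71365643e+01, -2.30302776e-04,
        3.85642677e-03, -7.48483558e-06]), 'tool_pos': array([ 0.17791606, -0.59856487,  0.23020853]), 'tool_rot': array([-9.15963009e-04,  9.89591049e-01,  1.43905233e-01, -1.14656243e-05]), 'contact_force': array([ 0.49460265, -0.66534055,  0.62332228]), 'ft_torque': array([-0.01495363,  0.00534127, -0.00529195]), 'grasp_force': 0.0, 'gripper_width': 1.0004377840239913}
```

View pics/top0.png

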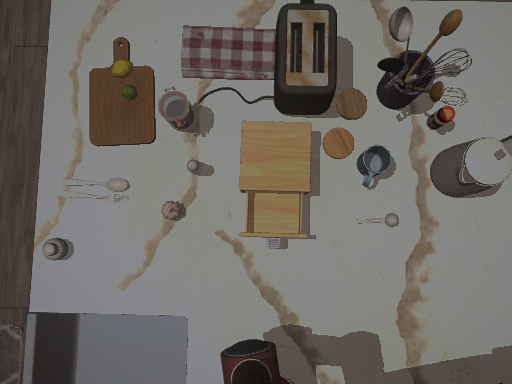

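View pics/side0.png

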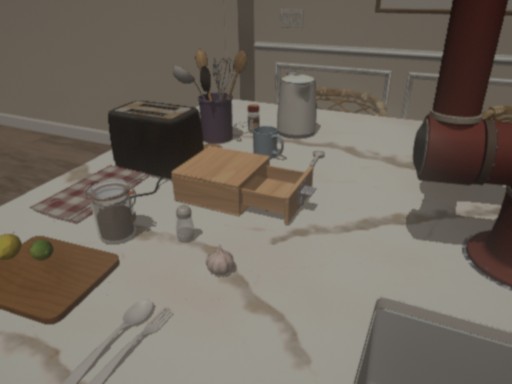

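The top view has the cabinet at about (275,157), with the drawer open below it down to row 236. The thumb tab is at (274,243), and the measuring spoon runs from (358,221) to its bowl at (392,220). The garlic is at (172,210) and the shaker at (194,166). The side view shows the same layout, with the spoon's handle partly behind the drawer.

Create h.py:
```python
from plant import manip, vision, workorder, sensors
import cv2,numpy as np
from scipy.spatial.transform import Rotation as R
def rot(q): return R.from_quat(np.asarray(q)[[1,2,3,0]])
def ray(p,uv):
    d=np.linalg.inv(p["intrinsics"])@[uv[0],uv[1],1]; return np.array(p["xyz"]),rot(p["orientation"]).apply(d)
def onz(p,uv,z):
    o,d=ray(p,uv); return o+d*(z-o[2])/d[2]
def tri(p1,u1,p2,u2):
    o1,d1=ray(p1,u1);o2,d2=ray(p2,u2)
    t=np.linalg.lstsq(np.c_[d1,-d2],o2-o1,rcond=None)[0]
    a,b=o1+t[0]*d1,o2+t[1]*d2; return (a+b)/2,np.linalg.norm(a-b)
def grab(n,f):
    p=vision.camera_params(n); i=vision.grab_frame(n)[:,:,::-1].copy(); cv2.imwrite(f"pics/{f}.png",i); return p,i
```

Run:
```python
from h import *
p=vision.camera_params("top");i=cv2.imread("pics/top0.png")
cv2.imwrite("pics/crop.png",cv2.resize(i[110:260,220:420],None,fx=4,fy=4,interpolation=cv2.INTER_CUBIC))
for n,uv,z in[("spoonend",(358,221),.012),("bowl",(392,220),.012),("tab",(274,243),.062),("cabFL",(240,191),.09),("cabFR",(310,191),.09),("cabBL",(242,122),.09),("cabBR",(311,122),.09),("garlic",(172,210),.03)]: print(n,onz(p,uv,z).round(4))
s=vision.camera_params("wrist");print(s); print(rot(sensors.state()["tool_rot"]).as_matrix().round(3))
```

```text
spoonend [ 0.5505 -0.2698  0.012 ]
bowl [ 0.5557 -0.3708  0.012 ]
tab [ 0.481  -0.0201  0.062 ]
cabFL [0.6254 0.0791 0.09  ]
cabFR [ 0.6296 -0.1183  0.09  ]
cabBL [0.8242 0.0788 0.09  ]
cabBR [ 0.8279 -0.1187  0.09  ]
garlic [0.5705 0.2833 0.03  ]
{'intrinsics': array([[290.4063096 ,   0.        , 258.35233185],
       [  0.        , 290.4063096 , 191.76572854],
       [  0.        ,   0.        ,   1.        ]]), 'xyz': array([ 0.2441223 , -0.57912195,  0.3713271 ]), 'orientation': array([ 0.11016365,  0.79400127, -0.5920618 , -0.08299865])}
[[ 0.959  0.285 -0.   ]
 [ 0.285 -0.959  0.002]
 [ 0.    -0.002 -1.   ]]
```

View pics/crop.png

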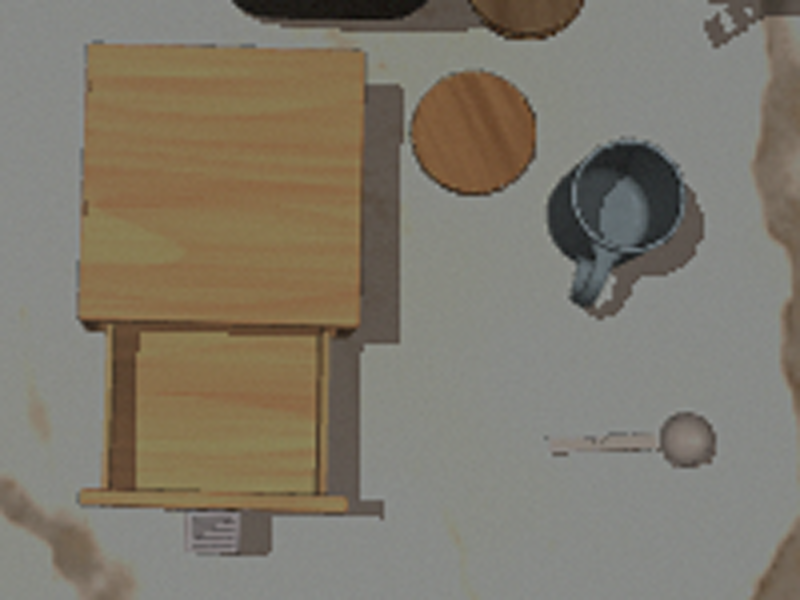

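The crop sharpens it: the cabinet's front edge runs (78,320)–(360,327), the panel (80,492)–(347,505) and the tab is at (214,533). The spoon's bowl is at (688,438) and its handle end at (550,445). Next I turn the tool across the handle and bring the wrist camera over the spoon.

Units first: shifts go in shares of 62.5 mm and turns go in shares of 60 degrees. So -0.18 rad / 1.0472 = -0.1719.

Call:
shift_gripper([
  [[1, 0, 0, 0, 0, 0, -0.1719], [1, 0, 0, 0, 0, 0, -0.1719], [1, 0, 0, 0, 0, 0, -0.1719], [1, 0, 0, 0, 0, 0, -0.1719], [1, 0, 0, 0, 0, 0, -0.1719]],
])

```text
time: 0.72
tool_pos: [0.1779, -0.5987, 0.2305]
tool_rot: [-0.001, 0.827, 0.562, 0.0]
contact_force: [0.6, -0.3, 0.8]
gripper_width: 1.001
grasp_force: 0.0
```

Call:
shift_gripper([
  [[1, 0, 0, 0, 0, 0, -0.1719], [1, 0, 0, 0, 0, 0, -0.1719], [1, 0.528, 0.848, 0, 0, 0, 0], [1, 0.528, 0.848, 0, 0, 0, 0], [1, 0.528, 0.848, 0, 0, 0, 0]],
])

```text
time: 1.35
tool_pos: [0.3403, -0.5023, 0.2307]
tool_rot: [-0.0, 0.715, 0.699, 0.0]
contact_force: [0.7, -0.2, 0.9]
gripper_width: 1.0
grasp_force: 0.0
```

Call:
shift_gripper([
  [[1, 0.528, 0.848, 0, 0, 0, 0], [1, 0.528, 0.848, 0, 0, 0, 0], [1, 0.528, 0.848, 0, 0, 0, 0], [1, 0.528, 0.848, 0, 0, 0, 0], [1, 0, 0, 0, 0, 0, 0]],
])

```text
time: 1.98
tool_pos: [0.5568, -0.3732, 0.2303]
tool_rot: [-0.001, 0.713, 0.701, 0.0]
contact_force: [-1.4, -0.2, 0.1]
gripper_width: 0.997
grasp_force: 0.0
```

Run:
```python
from h import *
p,i=grab("wrist","w1"); print(p); s=sensors.state(); print(s["time"],s["tool_pos"],rot(s["tool_rot"]).as_matrix().round(3),s["joint_pos"])
```

```text
{'intrinsics': array([[290.4063096 ,   0.        , 258.35233185],
       [  0.        , 290.4063096 , 191.76572854],
       [  0.        ,   0.        ,   1.        ]]), 'xyz': array([ 0.55793415, -0.30430179,  0.37151279]), 'orientation': array([ 0.13725468,  0.99050324, -0.00784247, -0.00172824])}
2.025 [ 0.55510298 -0.3746949   0.23029088] [[ 0.019  1.    -0.001]
 [ 1.    -0.019  0.001]
 [ 0.001 -0.001 -1.   ]] [-7.04617659e-01  1.57841980e-01  1.50158394e+00 -3.62533347e-04
  1.48375484e+00 -6.85961771e-01]
```

View pics/w1.png

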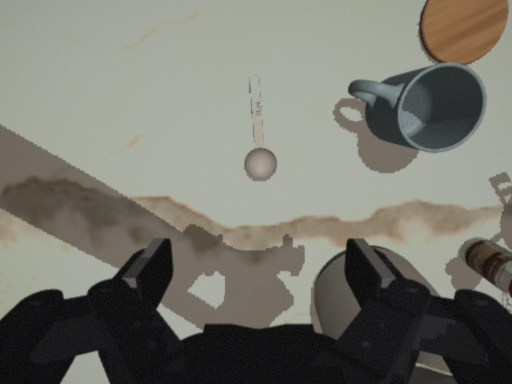

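The wrist view shows the spoon upright, with its handle end at (255,76), neck at (259,146) and bowl centre at (260,164). The mug is to the right of it.

Run:
```python
from h import *
p=dict(intrinsics=np.array([[290.4063,0,258.35233],[0,290.4063,191.7657],[0,0,1]]),xyz=[0.55793415,-0.30430179,0.37151279],orientation=[0.13725468,0.99050324,-0.00784247,-0.00172824])
t=vision.camera_params("top")
for n,a,b in[("end",(255,76),(220+550/4-.5,110+444/4)),("bowl",(260,164),(220+688/4-.4,110+438/4-.4)),("neck",(259,146),None)]:
    print(n,onz(p,a,.012).round(4), tri(p,a,t,b) if b else"")
c=lambda x,y:(220+x/4-.4,110+y/4-.4)
for n,a,z in[("cabFL",(78,320),.09),("cabFR",(360,327),.09),("cabBL",(88,43),.09),("cabBR",(366,50),.09),("panL",(80,504),.084),("panR",(347,511),.084),("pinL",(80,491),.084),("pinR",(347,499),.084),("tab",(214,533),.062)]: print(n,onz(t,c(*a),z).round(4))
```

```text
end [ 0.5542 -0.2667  0.012 ] (array([ 0.55235376, -0.26686443,  0.01085487]), np.float64(0.0037060484249197712))
bowl [ 0.5585 -0.3698  0.012 ] (array([ 0.55846772, -0.37005961,  0.01045068]), np.float64(5.8615448892838306e-05))
neck [ 0.5576 -0.3473  0.012 ] 
cabFL [0.6293 0.0818 0.09  ]
cabFR [ 0.6285 -0.1171  0.09  ]
cabBL [0.829  0.0801 0.09  ]
cabBR [ 0.8276 -0.119   0.09  ]
panL [0.5    0.0773 0.084 ]
panR [ 0.4993 -0.1102  0.084 ]
pinL [0.5091 0.0775 0.084 ]
pinR [ 0.5077 -0.1101  0.084 ]
tab [ 0.4813 -0.0176  0.062 ]
```

In the tool's units: 0.04 m is 0.64, 0.012 m is 0.192, -0.02 rad / 1.0472 = -0.0191.

Call:
shift_gripper([
  [[0.6, 0.192, 0.008, 0.64, 0, 0, -0.0191], [0.6, 0.192, 0.008, 0.64, 0, 0, -0.0191], [0.6, 0.192, 0.008, 0.64, 0, 0, -0.0191], [0.6, 0, 0, 0, 0, 0, 0], [0.6, 0, 0, 0, 0, 0, 0]],
])

```text
time: 2.65
tool_pos: [0.5557, -0.3419, 0.113]
tool_rot: [0.001, 0.694, 0.72, -0.0]
contact_force: [-0.0, -0.4, 0.2]
gripper_width: 0.599
grasp_force: 0.0
```

Run:
```python
from h import *
p,i=grab("wrist","w2"); s=sensors.state(); print(s["time"],s["tool_pos"],rot(s["tool_rot"]).as_matrix().round(3)); print(repr(p))
```

```text
2.7 [ 0.55631899 -0.3422408   0.11408467] [[-0.037  0.999  0.003]
 [ 0.999  0.037 -0.003]
 [-0.003  0.003 -1.   ]]
{'intrinsics': array([[290.4063096 ,   0.        , 258.35233185],
       [  0.        , 290.4063096 , 191.76572854],
       [  0.        ,   0.        ,   1.        ]]), 'xyz': array([ 0.55284979, -0.27258652,  0.25406519]), 'orientation': array([0.13876719, 0.99015331, 0.01820963, 0.00291493])}
```

View pics/w2.png

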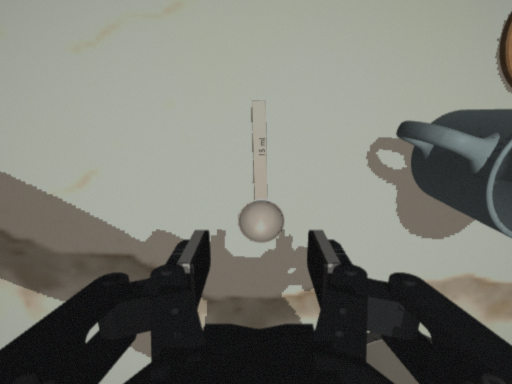

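The closer view has the handle end at (259,100), the neck at (261,199) and the bowl centre at (261,221), centred between the fingers.

Run:
```python
from h import *
K=np.array([[290.4063,0,258.35233],[0,290.4063,191.7657],[0,0,1]])
p=dict(intrinsics=K,xyz=[0.55793415,-0.30430179,0.37151279],orientation=[0.13725468,0.99050324,-0.00784247,-0.00172824])
q=dict(intrinsics=K,xyz=[ 0.55284979, -0.27258652,  0.25406519],orientation=[0.13876719, 0.99015331, 0.01820963, 0.00291493])
for n,a,b in[("end",(255,76),(259,100)),("bowl",(260,164),(261,221)),("neck",(259,145),(261,199))]:
    print(n,onz(q,b,.012).round(4), tri(p,a,q,b))
s=sensors.state();print(s["tool_pos"])
```

```text
end [ 0.5533 -0.2659  0.012 ] (array([ 0.55369334, -0.26548229, -0.00058927]), np.float64(0.0007658763341408052))
bowl [ 0.5589 -0.3688  0.012 ] (array([ 0.55877286, -0.37051804,  0.00771125]), np.float64(0.0005496321500680814))
neck [ 0.5581 -0.3482  0.012 ] (array([ 0.55775143, -0.34479897,  0.02301997]), np.float64(0.00027450627289599887))
[ 0.55631899 -0.3422408   0.11408467]
```

In the tool's units: 0.045 m is 0.72, 0.003 m is 0.048.

Call:
shift_gripper([
  [[0.6, 0.048, 0.008, 0.72, 0, 0, 0], [0.6, 0.048, 0.008, 0.72, 0, 0, 0], [0.6, 0, 0, 0.16, 0, 0, 0], [0.6, 0, 0, 0, 0, 0, 0]],
])

```text
time: 3.2
tool_pos: [0.5571, -0.3354, 0.0128]
tool_rot: [0.001, 0.694, 0.72, 0.0]
contact_force: [0.6, -0.1, 0.9]
gripper_width: 0.6
grasp_force: 0.0
```

```bash
python3 -c "from h import *;print(sensors.state()['tool_pos'])"
```

```text
[ 0.55707067 -0.33538571  0.01284504]
```

In the tool's units: 0.007 m is 0.112.

Call:
shift_gripper([
  [[0.5, 0, 0, 0.112, 0, 0, 0], [0, 0, 0, 0, 0, 0, 0], [0, 0, 0, 0, 0, 0, 0], [0, 0, 0, 0, 0, 0, 0], [0, 0, 0, 0, 0, 0, 0]],
])

```text
time: 3.82
tool_pos: [0.5569, -0.3348, 0.0054]
tool_rot: [0.001, 0.694, 0.72, 0.0]
contact_force: [-0.5, 0.1, 5.6]
gripper_width: 0.087
grasp_force: 58.7
```

Call:
shift_gripper([
  [[0, 0, 0, 0, 0, 0, 0], [0, 0, 0, 0, 0, 0, 0], [0, 0, 0, 0, 0, 0, 0]],
])

```text
time: 4.2
tool_pos: [0.5569, -0.3348, 0.0054]
tool_rot: [0.001, 0.694, 0.72, 0.0]
contact_force: [0.1, 0.5, 6.2]
gripper_width: 0.093
grasp_force: 58.8
```

In the tool's units: -0.06 m is -0.96, -0.05 m is -0.8.

Call:
shift_gripper([
  [[0, 0, 0, -0.32, 0, 0, 0], [0, 0, 0, -0.8, 0, 0, 0], [0, 0, 0, -0.96, 0, 0, 0], [0, 0, 0, 0, 0, 0, 0], [0, 0, 0, 0, 0, 0, 0]],
])

```text
time: 4.82
tool_pos: [0.5562, -0.3341, 0.1347]
tool_rot: [0.0, 0.694, 0.72, 0.0]
contact_force: [-0.9, 0.4, -1.7]
gripper_width: 0.091
grasp_force: 58.9
```

Run:
```python
from h import *
p,i=grab("wrist","w3"); s=sensors.state(); print(s["time"],s["tool_pos"],rot(s["tool_rot"]).as_matrix().round(3),s["gripper_width"],s["contact_force"]); print(repr(p))
q,j=grab("side","s3")
a=cv2.resize(i,(400,300)); b=cv2.resize(j[120:320,200:400],(400,300))
cv2.imwrite("pics/m3.png",np.vstack([np.hstack([a,b])]))
```

```text
4.875 [ 0.55551091 -0.33363943  0.13310225] [[-0.038  0.999 -0.002]
 [ 0.999  0.038  0.001]
 [ 0.001 -0.002 -1.   ]] 0.09285035152203462 [ 0.74131523  0.94646586 -0.88613028]
{'intrinsics': array([[290.4063096 ,   0.        , 258.35233185],
       [  0.        , 290.4063096 , 191.76572854],
       [  0.        ,   0.        ,   1.        ]]), 'xyz': array([ 0.5534837 , -0.26505542,  0.27588067]), 'orientation': array([0.13801856, 0.99024358, 0.01904311, 0.0024277 ])}
```

View pics/m3.png

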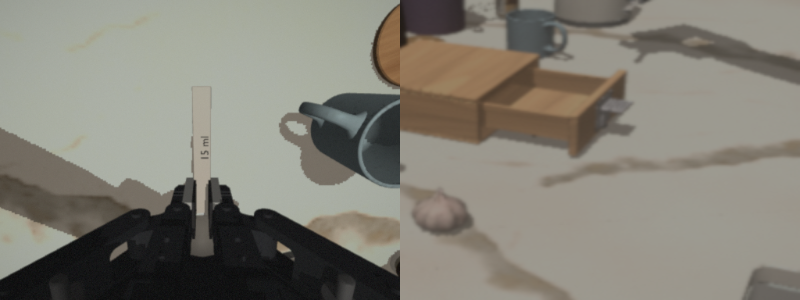

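The spoon is gripped straight behind the bowl. In the left half its handle end is at (201,87). The right half shows the drawer undisturbed. I'll carry it over the drawer.

In the tool's units: 0.06 m is 0.96, -0.02 m is -0.32, 0.04 rad / 1.0472 = 0.0382.

Call:
shift_gripper([
  [[0, 0, 0, -0.32, 0, 0, 0.0382], [0, 0.96, 0.048, 0, 0, 0, 0], [0, 0.96, 0.048, 0, 0, 0, 0], [0, 0.96, 0.048, 0, 0, 0, 0], [0, 0.96, 0.048, 0, 0, 0, 0]],
])

```text
time: 5.55
tool_pos: [0.5674, -0.0921, 0.152]
tool_rot: [-0.002, 0.708, 0.706, -0.001]
contact_force: [0.9, -0.5, -1.0]
gripper_width: 0.091
grasp_force: 58.9
```

Call:
shift_gripper([
  [[0, 0.96, 0.048, 0, 0, 0, 0], [0, 0.16, 0, 0, 0, 0, 0], [0, 0, 0, 0, 0, 0, 0], [0, 0, 0, 0, 0, 0, 0]],
])

```text
time: 6.05
tool_pos: [0.5717, -0.0256, 0.1536]
tool_rot: [-0.0, 0.708, 0.706, -0.001]
contact_force: [0.2, -0.1, 0.3]
gripper_width: 0.087
grasp_force: 58.9
```

Run:
```python
from h import *
p,i=grab("wrist","w4"); s=sensors.state(); print(s["time"],s["tool_pos"],rot(s["tool_rot"]).as_matrix().round(3),s["gripper_width"],s["contact_force"]); print(repr(p))
```

```text
6.1 [ 0.57180377 -0.02578379  0.15382686] [[ 0.004  1.    -0.001]
 [ 1.    -0.004 -0.   ]
 [-0.    -0.001 -1.   ]] 0.08601943872119751 [ 0.60585677  0.16628289 -0.83799807]
{'intrinsics': array([[290.4063096 ,   0.        , 258.35233185],
       [  0.        , 290.4063096 , 191.76572854],
       [  0.        ,   0.        ,   1.        ]]), 'xyz': array([0.57203759, 0.0435258 , 0.29470528]), 'orientation': array([ 0.13808053,  0.99041923, -0.00143726, -0.00120257])}
```

View pics/w4.png

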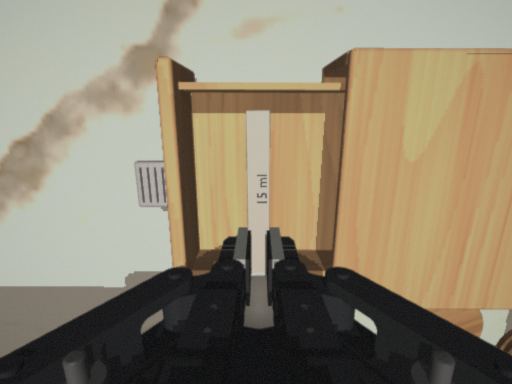

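The wrist view over the drawer has the left side wall's inner top edge at row 91 and the panel's top edges at columns 158–170. The cabinet edge is at column 353, the handle end at (258,110) and the tab centre at (152,184).

Run:
```python
from h import *
p=vision.camera_params("wrist"); t=vision.camera_params("top")
for n,a,z in[("handle end",(258,110),.161),("wall in",(258,91),.07),("wall out",(258,83),.07),("wall foot",(258,113),.03),("pan out top",(158,62),.084),("pan in top",(170,60),.084),("pan out low",(172,268),.084),("cab topL",(353,50),.09),("cab low",(333,308),.09),("tab",(152,184),.062)]: print(n,onz(p,a,z).round(4))
print(tri(p,(152,184),t,(220+214/4-.4,110+533/4-.4)), tri(p,(353,50),t,(220+78/4-.4,110+320/4-.4)))
```

```text
handle end [0.5718 0.043  0.161 ]
wall in [0.5716 0.0562 0.07  ]
wall out [0.5716 0.0617 0.07  ]
wall foot [0.5714 0.0401 0.03  ]
pan out top [0.5046 0.074  0.084 ]
pan in top [0.5128 0.0752 0.084 ]
pan out low [ 0.5008 -0.0811  0.084 ]
cab topL [0.6329 0.0798 0.09  ]
cab low [ 0.633  -0.1151  0.09  ]
tab [ 0.4835 -0.0159  0.062 ]
(array([ 0.48113573, -0.01757046,  0.05572428]), np.float64(0.00016112907145822455)) (array([0.6291742 , 0.07958094, 0.09978803]), np.float64(0.0034463484186552937))
```

In the tool's units: 0.04 m is 0.64, 0.03 m is 0.48.

Call:
shift_gripper([
  [[0, 0, 0, 0.64, 0, 0, 0], [0, 0, 0, 0.64, 0, 0, 0], [0, 0, 0, 0.48, 0, 0, 0], [0, 0, 0, 0, 0, 0, 0]],
])

```text
time: 6.6
tool_pos: [0.5694, -0.0252, 0.0412]
tool_rot: [-0.003, 0.709, 0.706, -0.002]
contact_force: [-0.2, 0.8, -0.7]
gripper_width: 0.09
grasp_force: 58.9
```

```bash
python3 -c "from h import *;print(sensors.state()['tool_pos'])"
```

```text
[ 0.56938856 -0.0252013   0.04119778]
```

In the tool's units: 0.005 m is 0.08.

Call:
shift_gripper([
  [[0, 0, 0, 0.08, 0, 0, 0], [0, 0, 0, 0, 0, 0, 0], [0.25, 0, 0, 0, 0, 0, 0], [0.3, 0, 0, 0, 0, 0, 0], [0.3, 0, 0, 0, 0, 0, 0]],
])

```text
time: 7.22
tool_pos: [0.5722, -0.0243, 0.0398]
tool_rot: [0.0, 0.708, 0.706, 0.0]
contact_force: [-0.3, -0.7, 0.5]
gripper_width: 0.297
grasp_force: 0.0
```

Call:
shift_gripper([
  [[0.3, 0, 0, 0, 0, 0, 0], [0.3, 0, 0, -0.64, 0, 0, 0], [0.3, 0, 0, -0.96, 0, 0, 0], [0.3, 0, 0, -0.48, 0, 0, 0], [0.3, 0, 0, 0, 0, 0, 0]],
])

```text
time: 7.85
tool_pos: [0.5741, -0.0246, 0.1731]
tool_rot: [0.003, 0.708, 0.706, 0.002]
contact_force: [0.4, 0.2, 0.5]
gripper_width: 0.298
grasp_force: 0.0
```

Run:
```python
from h import *
p,i=grab("wrist","w5"); s=sensors.state(); print(s["time"],s["tool_pos"],s["gripper_width"],s["contact_force"])
```

```text
7.9 [ 0.57259757 -0.02439719  0.17043261] 0.3014587700633877 [ 0.26089394  0.73830928 -0.26381673]
```

View pics/w5.png

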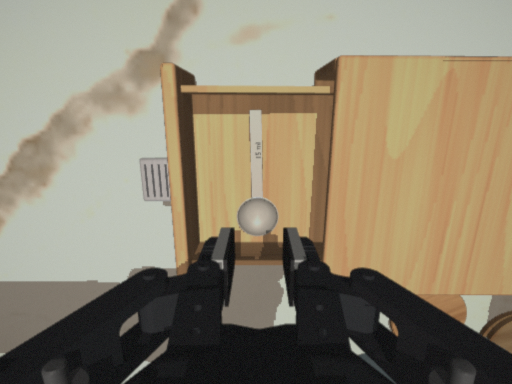

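The spoon lies in the drawer with its handle end at (256,110) and its bowl at (257,216), clear of the walls. Next I shut the fingers, turn the tool 90° and go over the tab.

In the tool's units: -0.045 m is -0.72, 0.004 m is 0.064, 0.18 rad / 1.0472 = 0.1719.

Call:
shift_gripper([
  [[0, 0.064, -0.72, 0, 0, 0, 0], [0, 0.064, -0.72, 0, 0, 0, 0], [0, 0, 0, 0, 0, 0, 0.1719], [0, 0, 0, 0, 0, 0, 0.1719], [0, 0, 0, 0, 0, 0, 0.1719]],
])

```text
time: 8.52
tool_pos: [0.4804, -0.0159, 0.1666]
tool_rot: [-0.001, 0.872, 0.489, -0.002]
contact_force: [0.7, 0.2, -0.1]
gripper_width: -0.002
grasp_force: 0.0
```

Call:
shift_gripper([
  [[0, 0, 0, 0, 0, 0, 0.1719], [0, 0, 0, 0, 0, 0, 0.1719], [0, 0, 0, 0, 0, 0, 0.1719], [0, 0, 0, 0, 0, 0, 0.1719], [0, 0, 0, 0, 0, 0, 0.1719]],
])

```text
time: 9.15
tool_pos: [0.4805, -0.0159, 0.1665]
tool_rot: [-0.001, 0.998, 0.061, -0.002]
contact_force: [-0.1, 0.7, 0.1]
gripper_width: 0.001
grasp_force: 0.0
```

Call:
shift_gripper([
  [[0, 0, 0, 0, 0, 0, 0.1241], [0, 0, 0, 0.64, 0, 0, 0], [0, 0, 0, 0.64, 0, 0, 0], [0, 0, 0, 0, 0, 0, 0], [0, 0, 0, 0, 0, 0, 0]],
])

```text
time: 9.78
tool_pos: [0.482, -0.0161, 0.0894]
tool_rot: [-0.0, 1.0, -0.001, -0.0]
contact_force: [0.4, 0.4, 0.6]
gripper_width: 0.001
grasp_force: 0.0
```

Run:
```python
from h import *
p,i=grab("side","s6"); s=sensors.state(); print(s["time"],s["tool_pos"],rot(s["tool_rot"]).as_matrix().round(3),s["gripper_width"],s["contact_force"],s["joint_pos"])
cv2.imwrite("pics/s6c.png",cv2.resize(i[110:260,160:360],None,fx=4,fy=4))
```

```text
9.825 [ 0.48279231 -0.01629265  0.09050476] [[ 1.    -0.001  0.002]
 [-0.001 -1.    -0.   ]
 [ 0.002  0.    -1.   ]] -0.0022302147654221223 [-0.52471582 -0.65578804  0.08082826] [-1.87967571e-01 -1.62020897e-01  2.06399183e+00  3.85342172e-05
  1.23792112e+00  1.38402190e+00]
```

View pics/s6c.png

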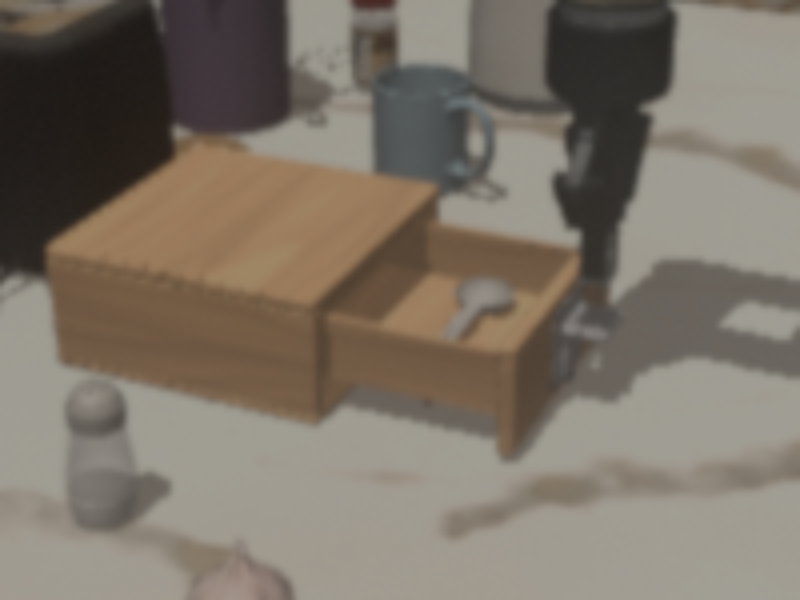

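The spoon lies in the drawer around (475,300). The shut fingertips stand over the tab, at (600,280) with the tab at (590,320). Now I press down.

In the tool's units: 0.02 m is 0.32, 0.01 m is 0.16.

Call:
shift_gripper([
  [[0, 0, 0, 0.32, 0, 0, 0], [0, 0, 0, 0.16, 0, 0, 0], [0, 0, 0, 0.08, 0, 0, 0], [0, 0, 0, 0, 0, 0, 0], [0, 0, 0, 0, 0, 0, 0]],
])

```text
time: 10.45
tool_pos: [0.4826, -0.0163, 0.0553]
tool_rot: [0.0, 1.0, -0.001, 0.001]
contact_force: [-1.2, -0.5, 4.2]
gripper_width: -0.005
grasp_force: 1.7
```

In the tool's units: 0.004 m is 0.064, 0.002 m is 0.032.

Call:
shift_gripper([
  [[0, 0, 0, 0.032, 0, 0, 0], [0, 0.064, 0, 0, 0, 0, 0], [0, 0.064, 0, 0, 0, 0, 0], [0, 0.064, 0, 0, 0, 0, 0], [0, 0, 0, 0, 0, 0, 0]],
])

```text
time: 11.08
tool_pos: [0.4958, -0.0164, 0.0538]
tool_rot: [0.0, 1.0, -0.001, 0.002]
contact_force: [1.1, -0.8, 6.0]
gripper_width: -0.0
grasp_force: 3.1
```

In the tool's units: 0.008 m is 0.128.

Call:
shift_gripper([
  [[0, 0.128, 0, 0, 0, 0, 0], [0, 0.128, 0, 0, 0, 0, 0], [0, 0.128, 0, 0, 0, 0, 0], [0, 0.128, 0, 0, 0, 0, 0], [0, 0, 0, 0, 0, 0, 0]],
])

```text
time: 11.7
tool_pos: [0.528, -0.0166, 0.0538]
tool_rot: [0.0, 1.0, -0.001, 0.002]
contact_force: [1.3, -0.0, 5.9]
gripper_width: -0.001
grasp_force: 3.4
```

In the tool's units: 0.01 m is 0.16.

Call:
shift_gripper([
  [[0, 0.16, 0, 0, 0, 0, 0], [0, 0.16, 0, 0, 0, 0, 0], [0, 0.16, 0, 0, 0, 0, 0], [0, 0.16, 0, 0, 0, 0, 0], [0, 0, 0, 0, 0, 0, 0]],
])

```text
time: 12.32
tool_pos: [0.568, -0.0168, 0.0538]
tool_rot: [0.001, 1.0, -0.001, 0.002]
contact_force: [0.3, -2.3, 8.0]
gripper_width: 0.001
grasp_force: 3.7
```

Run:
```python
from h import *
p,i=grab("side","s7"); cv2.imwrite("pics/s7c.png",cv2.resize(i[110:260,160:360],None,fx=4,fy=4)); print(sensors.state()["contact_force"])
```

```text
[ 0.22429988 -1.5062873   6.73579737]
```

View pics/s7c.png

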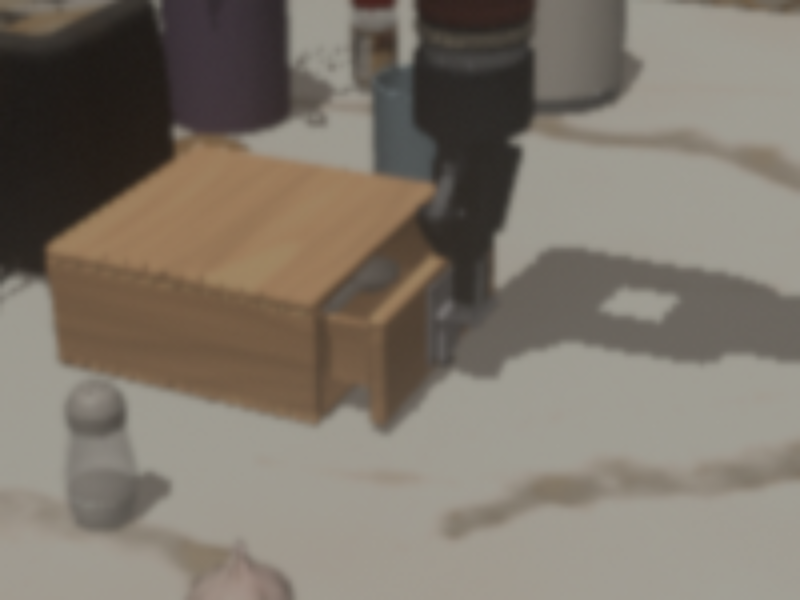

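The drawer is nearly two thirds in. Its front is at (385,330)–(440,290), and the tab is still held down at (440,320).

In the tool's units: 0.01 m is 0.16, 0.006 m is 0.096.

Call:
shift_gripper([
  [[0, 0.16, 0, 0, 0, 0, 0], [0, 0.16, 0, 0, 0, 0, 0], [0, 0.096, 0, 0, 0, 0, 0], [0, 0.096, 0, 0, 0, 0, 0], [0, 0, 0, 0, 0, 0, 0]],
])

```text
time: 13.0
tool_pos: [0.5988, -0.017, 0.0538]
tool_rot: [0.001, 1.0, -0.001, 0.001]
contact_force: [-2.1, -1.7, 8.9]
gripper_width: 0.0
grasp_force: 4.3
```

Call:
shift_gripper([
  [[0, 0.064, 0, 0, 0, 0, 0], [0, 0.064, 0, 0, 0, 0, 0], [0, 0, 0, 0, 0, 0, 0]],
])

```text
time: 13.38
tool_pos: [0.6046, -0.0167, 0.0537]
tool_rot: [0.0, 1.0, -0.0, -0.002]
contact_force: [-9.1, -1.6, 15.0]
gripper_width: 0.001
grasp_force: 7.1
```

In the tool's units: 0.003 m is 0.048.

Call:
shift_gripper([
  [[0, 0.048, 0, 0, 0, 0, 0], [0, 0.048, 0, 0, 0, 0, 0], [0, 0, 0, 0, 0, 0, 0]],
])

```text
time: 13.75
tool_pos: [0.6081, -0.0165, 0.0536]
tool_rot: [0.0, 1.0, -0.0, -0.006]
contact_force: [-19.8, -2.2, 21.3]
gripper_width: -0.0
grasp_force: 14.6
```

Call:
shift_gripper([
  [[0, 0.048, 0, 0, 0, 0, 0], [0, 0, 0, 0, 0, 0, 0]],
])

```text
time: 14.0
tool_pos: [0.608, -0.0165, 0.0536]
tool_rot: [0.0, 1.0, -0.0, -0.01]
contact_force: [-31.9, -1.7, 31.3]
gripper_width: -0.001
grasp_force: 23.3
```

In the tool's units: -0.05 m is -0.8, -0.04 m is -0.64.

Call:
shift_gripper([
  [[0, -0.096, 0, -0.032, 0, 0, 0], [0, -0.048, 0, -0.128, 0, 0, 0], [0, -0.032, 0, -0.32, 0, 0, 0], [0, -0.32, 0, -0.64, 0, 0, 0], [0, -0.8, 0, -0.48, 0, 0, 0]],
])

```text
time: 14.62
tool_pos: [0.5348, -0.0164, 0.1552]
tool_rot: [0.0, 1.0, -0.0, 0.001]
contact_force: [-0.6, -0.2, 0.2]
gripper_width: 0.001
grasp_force: 0.0
```

Call:
shift_gripper([
  [[0, -0.8, 0, 0, 0, 0, 0], [0, -0.8, 0, 0, 0, 0, 0], [0, 0, 0, 0, 0, 0, 0]],
])

```text
time: 15.0
tool_pos: [0.4309, -0.0155, 0.1517]
tool_rot: [-0.0, 1.0, -0.001, -0.0]
contact_force: [0.6, -0.7, 0.5]
gripper_width: 0.001
grasp_force: 0.0
```

Run:
```python
from h import *
p,i=grab("side","s8"); q,j=grab("top","t8"); cv2.imwrite("pics/m8.png",np.hstack([cv2.resize(i[110:260,160:293],(400,450)),cv2.resize(j[110:260,150:283],(400,450))])); s=sensors.state();print(s["tool_pos"],s["contact_force"],s["time"])
```

```text
[ 0.43421022 -0.01608271  0.15318214] [1.94512842 0.1697827  0.44520013] 15.1
```

View pics/m8.png

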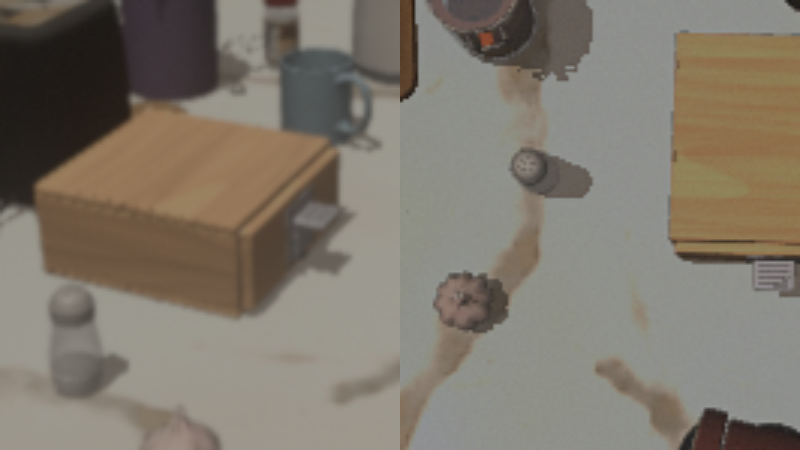

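The drawer is shut with its front flush against the cabinet, at (245,265) on the left and (775,250) on the right. The tab is up again, and the garlic and shaker have not moved.

```bash
python3 -c "from h import *;print(workorder.job_done())"
```

```text
the job is handed in; nothing more can be done
None
```

The measuring spoon is in the drawer, and the drawer is shut with its front flush; the tab was held down past all three locks. The push ended against a hard stop at the home position. The last pictures show the tab sprung back up and the garlic and shaker where they were. I handed the job in at about 15 s; no verdict was returned.

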